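# Index the vial-filling carousel to its next hole

## Task

Bring the next vial under the spout: with a fingertip, press the indexing plunger on the carousel's arm fully in and, keeping it pressed, turn the table clockwise (seen from above) to the next hole, one hole only, then let the plunger spring fully up into that hole and move clear. Do it gently, gripping and lifting nothing; the vials stay standing in their cups and the other things on the bench stay where they are.

Things in the scene. Friction and masses are not known exactly. Their poses are not given: they have to be found in the camera images.
- carousel: Fixed part of a hand-indexed vial-filling carousel: dark round base plate 330 mm across, above it a steel index plate 320 mm across (top face 48 mm up) with a ring slot and six holes; at its +x side a column 205 mm tall carrying the spout. Origin on the bench on the table's vertical turning axis; z up; +x points from the axis to the column.
- turntable (a joint): Angle (rad) of the rotating table: 0 in the hole where it starts, growing CLOCKWISE seen from above; holes every 60 degrees, the next at 1.047. An aluminium disc 196 mm across with six white cups and one steel index arm that reaches out to 162 mm from the axis. Locked (under 1 degree of play) while the plunger is up in a hole; else turns with slight drag (0.06 N m) and stays where it is left.
- plunger (a joint): How far (m) the plunger is pressed in (down): 0 up, 0.012 fully down; its spring takes 2 N to start, 4 N fully down, and lifts it when let go. Up, its collar stands in a hole of the index plate and locks the table; from about 0.010 it is clear below the plate and the table turns. Between holes it rises only to about 0.010; within 1 degree of a hole it springs up and centres the table.
- button_top (a point): Centre of the top of the plunger's round black button (32 mm across, 93 mm above the bench when up), on the index arm, 135 mm from the axis, turning with it. It starts on the side away from the column (210 degrees anticlockwise of the carousel's +x). A fingertip between the guard cheeks beside it can press it down and push the arm round by a cheek. z up.
- cheek (a point): Top centre of the guard cheek on the clockwise side of the button; a like one stands on the other side. Each is a steel plate on the index arm, 6 mm thick, 36 mm long radially, top 104 mm above the bench (11 mm above the button). Their inner faces are 44 mm apart; the space between is open radially and above. Turns with the table.
- hub (a point): Point on the turning axis at the disc's top face, 64 mm above the bench (29 mm below the top of the button when it is up); turns with the table, z up.
- next_hole (a point): Centre of the next hole clockwise, on the top face of the fixed index plate (48 mm above the bench), 135 mm from the axis; the button must finish straight above it.
- spout_tip (a point): Tip of the fixed bent stainless spout, pointing down over the filling place, 68 mm from the axis towards the column, 133 mm above the bench (9 mm above the vials' mouths).
- vial0: Open 20 ml glass vial, loose in a cup of the table, 27.5 mm across, 58 mm tall, mouth 124 mm above the bench; cup 22 mm tall, 35 mm outside, 68 mm from the axis. Origin at the centre of its underside. Starts under the spout.
- vial1: Open 20 ml glass vial, loose in a cup of the table, 27.5 mm across, 58 mm tall, mouth 124 mm above the bench; cup 22 mm tall, 35 mm outside, 68 mm from the axis. Origin at the centre of its underside. Starts 60 degrees anticlockwise (seen from above) of the spout. It is the one that comes under the spout.
- vial2: Open 20 ml glass vial, loose in a cup of the table, 27.5 mm across, 58 mm tall, mouth 124 mm above the bench; cup 22 mm tall, 35 mm outside, 68 mm from the axis. Origin at the centre of its underside. Starts 120 degrees anticlockwise (seen from above) of the spout.
- vial3: Open 20 ml glass vial, loose in a cup of the table, 27.5 mm across, 58 mm tall, mouth 124 mm above the bench; cup 22 mm tall, 35 mm outside, 68 mm from the axis. Origin at the centre of its underside. Starts 180 degrees anticlockwise (seen from above) of the spout.
- vial4: Open 20 ml glass vial, loose in a cup of the table, 27.5 mm across, 58 mm tall, mouth 124 mm above the bench; cup 22 mm tall, 35 mm outside, 68 mm from the axis. Origin at the centre of its underside. Starts 240 degrees anticlockwise (seen from above) of the spout.
- vial5: Open 20 ml glass vial, loose in a cup of the table, 27.5 mm across, 58 mm tall, mouth 124 mm above the bench; cup 22 mm tall, 35 mm outside, 68 mm from the axis. Origin at the centre of its underside. Starts 300 degrees anticlockwise (seen from above) of the spout.
- reagent_bottle: Bystander: amber glass jar with black cap, 72 mm across, 125 mm tall, loose on the bench. Origin at the centre of its underside.
- tip_box: Bystander: pipette-tip box, white with blue lid, 88 x 123 x 67 mm, loose on the bench. Origin at the centre of its underside.
- sample_jar: Bystander: small white jar, 54 mm across, 70 mm tall, loose on the bench. Origin at the centre of its underside.
There are look-alikes about, which are no part of the job. Leave any blue or pink look-alike of the vial0 alone.

How it is judged (in metres and radians):
On the way, in this order (a step that is already met when the one before it is completed fails the run):
1. the plunger is pressed in while the table still stands at its first hole (value of joint plunger above 0.0095 m and value of joint turntable between -0.08 and 0.08 rad), for 0.05 s.
2. the table stands at the next hole clockwise and the plunger is up in it (value of joint turntable between 1.017 and 1.077 rad and value of joint plunger below 0.0025 m), for 0.2 s.
At the end, for the whole second after the job is handed in: The table is at rest 60 degrees (within 1.7) clockwise of where it began, locked by the plunger, which is fully up in that hole (within 2.5 mm); all six vials stand in their cups (base within 6 mm of the disc, leaning less than 9 degrees) (all of step 2 and value of joint plunger above -0.002 m and velocity of joint turntable between -0.05 and 0.05 rad/s and z of each of vial0, vial1, vial2, vial3, vial4, vial5 in the frame of hub below 0.006 m and angle between each of vial0, vial1, vial2, vial3, vial4, vial5's own z axis and vertical below 0.15 rad); the robot touches nothing.
It fails at once if the table is turned more than 20 degrees past the next hole (value of joint turntable above 1.397 rad).
It fails at once if the table is turned the wrong way (more than 20 degrees anticlockwise) (value of joint turntable below -0.35 rad).
It fails at once if the carousel is forced or struck (the fingers press on it with more than 60 N) (contact force between the fingers and carousel above 60 N).
It fails at once if a vial is lifted (more than 10 mm) or tipped (z of any of vial0, vial1, vial2, vial3, vial4, vial5 in the frame of hub above 0.012 m or angle between any of vial0, vial1, vial2, vial3, vial4, vial5's own z axis and vertical above 0.35 rad).
It fails at once if a bystander is moved or lifted more than 20 mm, or tipped (distance of any of reagent_bottle, tip_box, sample_jar from where it was at the start of the episode above 0.02 m or angle between any of reagent_bottle, tip_box, sample_jar's own z axis and vertical above 0.3 rad).
It also fails if it takes over 45 s, if anything falls off the work surface, if the arm or the gripper's body presses on something with over 40 N, if the wrist force passes 120 N, or if a joint passes its speed limit or range.

## Robot

A 6-joint arm with a two-finger parallel gripper is mounted at the origin on the work surface. World frame = base frame: x ahead of the robot, y to its left, z up, the work surface at z = 0. Lengths are in mm, angles in rad, forces in N, time in s.
With the tool pointing down it reaches from about 275 to 850 mm from the base axis. Payload 19 kg.
Tool frame: the origin (TCP) lies between the finger pads; the fingertips stand 19 mm ahead of it and the grasp point (between the pads) is the TCP; z points along the fingers, y is the direction in which the jaws open and shut (so a half turn about z gives the same grasp; the last joint's range is limited). The gripper opens to 85 mm and grips with 20 to 120 N. Pads are 22 mm wide; open, the fingers measure 114 mm over their backs; the gripper's body (76 mm by 85 mm) begins 54 mm behind the grasp point. The pads swing forward as they close: fully open they stand 13 mm farther back than shut.
Start: joints at [0.975, 0.15, 1.437, -0, 1.554, -0.134], TCP at [256.195, 514.735, 215.567] pointing down, gripper open.
Joint ranges: [-2.8, 2.8], [-0.68, 2.1], [0.12, 2.68], [-1.39, 4.53], [0.16, 2.79], [-2.81, 2.81]. Speed limits (rad/s): [1.89, 1.89, 2.22, 3.01, 3.01, 3.01].

## Interface

Orientations are given as a rotation vector (axis times angle).
In Python, from rig import get_obs, vision, job gives the robot as it stands. The module is installed in compiled form; this text tells all that it offers.
- The arm moves only by the shell command python3 -m inch 'ROWS' [OPENING] [FORCE]. ROWS is a JSON object of lists of equal length, an entry for each row: "offset": the shift along the tool's x, y, z in m, a list of three; "turn": the turn, a rotation vector about the tool's x, y, z in rad, a list of three. In form: {"offset": [[x, y, z], ...], "turn": [[wx, wy, wz], ...]}. A call has exactly 8 rows; each row is the pose to reach, as a shift and turn from the pose commanded when the call began, along the tool's axes at that moment; what a row does not reach only later rows make up. A row lasts 1/8 s, in which the tool goes at most 62.5 mm and 10.7 degrees, less where a joint would pass 70% of its speed; a pose out of reach is approached as far as the arm can. A call with a gripper value outside its range is refused whole. OPENING is the finger opening in m, from 0 to 0.0854, set as the call begins (- or left out, the last holds). The fingers move at their own pace and stop on an object; FORCE is the grip in N (left out, the last holds). Time passes only in rows, so rows that repeat a pose let the fingers close, or fill a call up. It gives the time, the measured TCP pose, the force and the opening at its end, in the units of the state.
- get_obs(): the state, without advancing time (a new reading comes with each control period).
- vision.snapshot(name): name is "side" or "top"; returns a dict with "img" (400x640x3 uint8, red, green, blue), "K" (3x3 intrinsics, pixels), "view" (4x4, takes a point from world to camera coordinates). Camera axes: x right, y up, looking along -z (the intrinsics and any distortion apply to the point x, -y, -z); pixel columns grow to the right and rows downward; lengths in mm; the calibration is good to about 2 mm. A picture is of the moment at which its call begins. There is no depth.
- job.finish_job(): hands the job in, once; it reports no verdict.
The state is a dict: "time_s": time; "q": joint angles; "joint_vel": joint speeds; "joint_torque": joint torques, N m; "eef_pos": TCP position; "tcp_rot": TCP orientation; "contact_force": force on the tool from outside, world axes, zero at the start; "torque": the same for the moment, N m; "finger_gap": finger opening in mm.
Only numpy, scipy, OpenCV 4.12 (cv2) and the standard library are available. Lean on these libraries where they do the work, as an engineer would, in place of code of your own. Each camera call takes 0.05 s, during which the arm holds its last target. There are 200 camera calls.

## Working session

There is one attempt and no reset: what is moved stays moved. The work goes in short steps, Python scripts to look and compute and a shell command to move; the robot and the scene stay as the last step left them, time stands still between calls to the robot, and variables do not carry over. Pictures are saved under pics/ and viewed, about 8 in all and at most 12, crops included, and the job is handed in when it is done.

```bash
mkdir -p pics
cat > h.py <<'E'
import numpy as np, cv2
from rig import get_obs, vision, job
from scipy.spatial.transform import Rotation as R
def snap(n,f):
    s=vision.snapshot(n); cv2.imwrite(f'pics/{f}.png',s['img'][:,:,::-1]); np.savez(f'pics/{f}.npz',**s); return s
def ray(s,u,v,z):
    K=s['K'];V=s['view'];d=np.linalg.inv(K)@[u,v,1];d=np.array([d[0],-d[1],-d[2]])
    o=-V[:3,:3].T@V[:3,3];w=V[:3,:3].T@d;return o+w*(z-o[2])/w[2]
def proj(s,p):
    c=s['view'][:3,:3]@np.array(p,float)+s['view'][:3,3];u=s['K']@[c[0],-c[1],-c[2]];return u[:2]/u[2]
E
python3 - <<'E'
from h import *
for n in('top','side'):
    s=snap(n,n+'0');print(s.keys(),s['K'],s['view'])
o=get_obs();print(o['eef_pos'],R.from_rotvec(o['tcp_rot']).as_matrix().round(3),o['finger_gap'],o['time_s'])
E
```

```text
dict_keys(['img', 'K', 'view']) [[466.41651186   0.         316.60973827]
 [  0.         466.41651186 199.53884189]
 [  0.           0.           1.        ]] [[ 1.63666661e-02 -9.99731683e-01 -1.63918924e-02 -1.00889477e+00]
 [ 9.89792820e-01  1.38783654e-02  1.41836398e-01 -6.20586476e+02]
 [-1.41570849e-01 -1.85459664e-02  9.89754385e-01 -1.20673908e+03]
 [ 0.00000000e+00  0.00000000e+00  0.00000000e+00  1.00000000e+00]]
dict_keys(['img', 'K', 'view']) [[374.46826929   0.         322.11621491]
 [  0.         374.46826929 201.57145681]
 [  0.           0.           1.        ]] [[-9.75778284e-01 -2.17812632e-01  2.03567501e-02  5.87539016e+02]
 [ 1.24913970e-01 -4.78363406e-01  8.69232392e-01 -1.66772730e+02]
 [-1.79591871e-01  8.50720935e-01  4.93984464e-01 -1.03922902e+03]
 [ 0.00000000e+00  0.00000000e+00  0.00000000e+00  1.00000000e+00]]
[256.06405486 514.58178981 215.06702037] [[-0.895  0.446 -0.001]
 [ 0.446  0.895 -0.001]
 [ 0.    -0.001 -1.   ]] 85.28956964405862 0.1
```

View pics/top0.png

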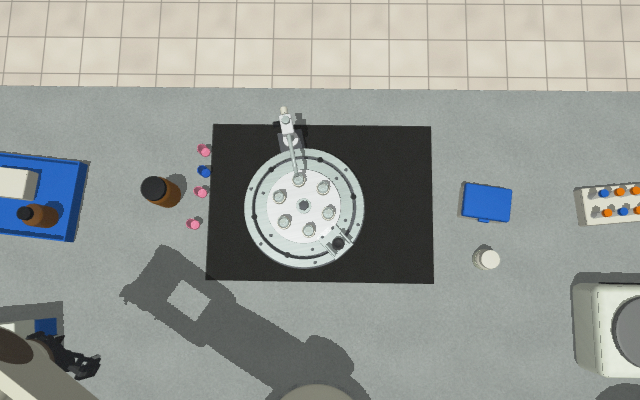

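View pics/side0.png

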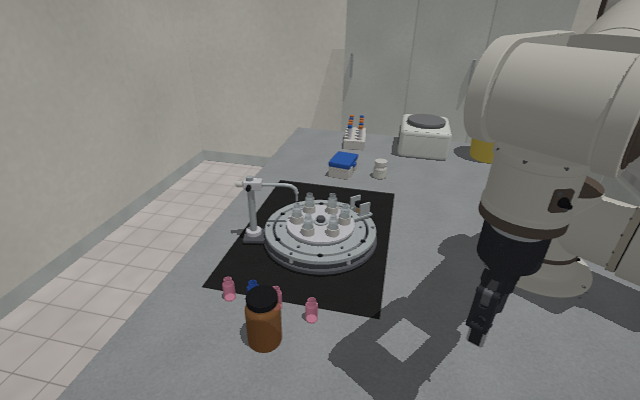

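The top view shows the carousel hub near (304,205), the column head near (287,120) and the black button between its cheeks near (338,243). The side view agrees, with the button near (362,210). Next I measure these.

Run:
```python
from h import *
s=dict(np.load('pics/top0.npz'));im=s['img'];g=cv2.cvtColor(im,cv2.COLOR_RGB2GRAY)
def blob(x,y,r,t):
    m=np.zeros_like(g);m[y-r:y+r,x-r:x+r]=(g[y-r:y+r,x-r:x+r]<t)
    n,l,st,c=cv2.connectedComponentsWithStats(m)
    return [(c[i].round(2),st[i,4],st[i,:4]) for i in range(1,n) if st[i,4]>12]
print(blob(338,243,10,60));print(blob(304,205,9,110))
# disc: white area contour ellipse
hub=None
hsv=cv2.cvtColor(im,cv2.COLOR_RGB2HSV)
for (u,v,z) in [(338,243,93),(304,205.5,68)]:print(ray(s,u,v,z))
c=im[95:285,230:380];cv2.imwrite('pics/c0.png',cv2.resize(c[:,:,::-1],None,fx=4,fy=4,interpolation=cv2.INTER_CUBIC)[:,:,:] [160:,:])
s2=dict(np.load('pics/side0.npz'));c=s2['img'][165:280,225:385];cv2.imwrite('pics/c1.png',cv2.resize(c[:,:,::-1],None,fx=5,fy=5,interpolation=cv2.INTER_CUBIC))
```

```text
[(array([336.43, 245.24]), np.int32(21), array([333, 243,   8,   5], dtype=int32))]
[(array([303.58, 204.9 ]), np.int32(60), array([300, 201,   8,   9], dtype=int32))]
[502.78642705 -48.66117212  93.        ]
[600.84797802  40.84652835  68.        ]
```

View pics/c0.png

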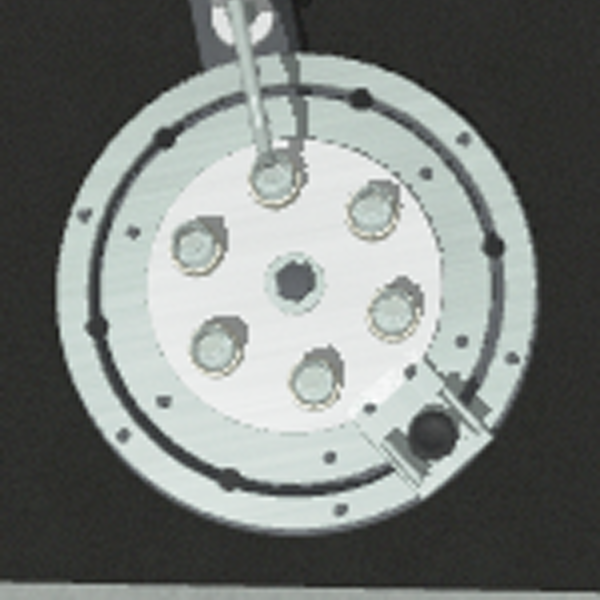

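View pics/c1.png

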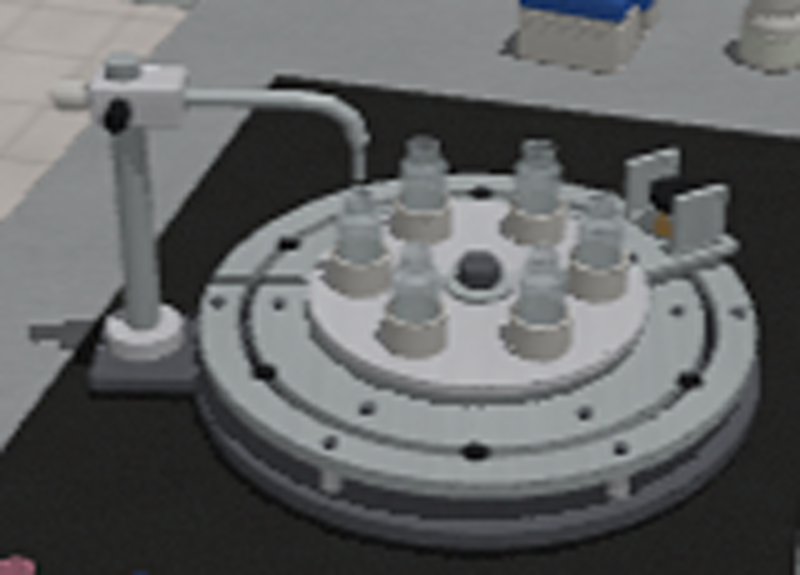

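The crops show the five free holes at crop (362,99), (165,138), (97,326), (230,480) and (493,246), and the button at (433,433). I'll fit the axis to the holes.

Run:
```python
from h import *
from scipy.optimize import least_squares
s=dict(np.load('pics/top0.npz'));g=cv2.cvtColor(s['img'],cv2.COLOR_RGB2GRAY)
P=lambda x,y:(230+(x+.5)/4-.5,95+(y+160.5)/4-.5)
H=np.array([ray(s,*P(*p),48)[:2] for p in[(362,99),(165,138),(97,326),(230,480),(493,246)]])
b=ray(s,*P(433,433),93);
f=lambda q:np.hypot(*(H-q[:2]).T)-q[2]
r=least_squares(f,[600,40,135]).x;print('centre,R',r,f(r))
print('hole ang',np.degrees(np.arctan2(*(H-r[:2]).T[::-1])))
d=b[:2]-r[:2];print('button',b,np.hypot(*d),np.degrees(np.arctan2(d[1],d[0])))
s2=dict(np.load('pics/side0.npz'))
Q=lambda x,y:(225+(x+.5)/5-.5,165+(y+.5)/5-.5)
for p in[(489,190),(289,243),(263,371),(475,451),(690,380)]:print(ray(s2,*Q(*p),48))
print('side proj of button',proj(s2,b),'seen ~',Q(665,195),proj(s2,[*r[:2],64]))
```

```text
centre,R [601.36431885  43.01375559 134.96561123] [ 0.41678843 -0.2329354  -0.0621534   0.17913925 -0.30083887]
hole ang [-18.2417301   42.11326442 102.14763822 162.53823133 -77.47508093]
button [503.09808154 -48.34069524  93.        ] 134.1711186534089 -137.08754091810138
[622.69918493 -91.88532956  48.        ]
[726.85868982   2.64321891  48.        ]
[699.28770983 134.55524509  48.        ]
[570.63114107 175.45366723  48.        ]
[470.26128308  85.24449788  48.        ]
side proj of button [358.42199101 201.5600437 ] seen ~ (357.6, 203.6) [319.57399931 221.21390826]
```

```bash
python3 -m inch '{"offset":[[-0.03,-0.025,0],[-0.06,-0.05,0],[-0.09,-0.075,0],[-0.12,-0.1,0],[-0.15,-0.125,0],[-0.18,-0.15,0],[-0.21,-0.175,0],[-0.24,-0.2,0]],"turn":[[0,0,0.11],[0,0,0.22],[0,0,0.33],[0,0,0.44],[0,0,0.55],[0,0,0.66],[0,0,0.78],[0,0,0.895]]}' 0 20
cat >> h.py <<'E'
C=np.array([600.,43.]);A0=-137.8
def st():
    o=get_obs();M=R.from_rotvec(o['tcp_rot']).as_matrix();p=o['eef_pos']
    print('t',o['time_s'],'tcp',np.round(p,1),'yang',np.degrees(np.arctan2(M[1,1],M[0,1])).round(1),'tilt',np.round(M[:,2],3),'F',np.round(o['contact_force'],1),'gap',round(o['finger_gap'],1));return o,M,np.array(p)
def to(w):
    o,M,p=st();print('tool delta mm',np.round(M.T@(np.array(w)-p),1))
E
python3 -c "
from h import *
to([500.5,-47.7,150])"
```

```text
time_s: 1.1
eef_pos: [382.2, 227.5, 215.4]
tcp_rot: [-1.976, -2.442, 0.0]
contact_force: [0.4, -0.7, -0.3]
finger_gap: -0.4
t 1.1 tcp [382.2 227.5 215.4] yang 12.0 tilt [-0. -0. -1.] F [ 0.4 -0.7 -0.3] gap -0.4
tool delta mm [-293.8   58.3   65.5]
```

```bash
python3 -m inch '{"offset":[[-0.04,0.008,0],[-0.085,0.017,0],[-0.13,0.026,0.01],[-0.175,0.035,0.02],[-0.22,0.044,0.035],[-0.26,0.052,0.05],[-0.285,0.057,0.06],[-0.294,0.058,0.065]],"turn":[[0,0,0],[0,0,0],[0,0,0],[0,0,0],[0,0,0],[0,0,0],[0,0,0],[0,0,0]]}'
python3 - <<'E'
from h import *
to([500.5,-47.7,140])
s=snap('side','s1');cv2.imwrite('pics/s1c.png',cv2.resize(s['img'][110:260,270:430,::-1],None,fx=4,fy=4,interpolation=cv2.INTER_CUBIC))
s=snap('top','t1');cv2.imwrite('pics/t1c.png',cv2.resize(s['img'][160:310,250:410,::-1],None,fx=4,fy=4,interpolation=cv2.INTER_CUBIC))
E
```

```text
time_s: 2.1
eef_pos: [501.0, -47.3, 149.7]
tcp_rot: [-1.973, -2.444, 0.001]
contact_force: [-0.1, 1.1, -0.7]
finger_gap: -0.1
t 2.1 tcp [501.  -47.3 149.7] yang 12.2 tilt [-0.001  0.    -1.   ] F [-0.1  1.1 -0.7] gap -0.1
tool delta mm [-0.3 -0.6  9.7]
```

View pics/s1c.png

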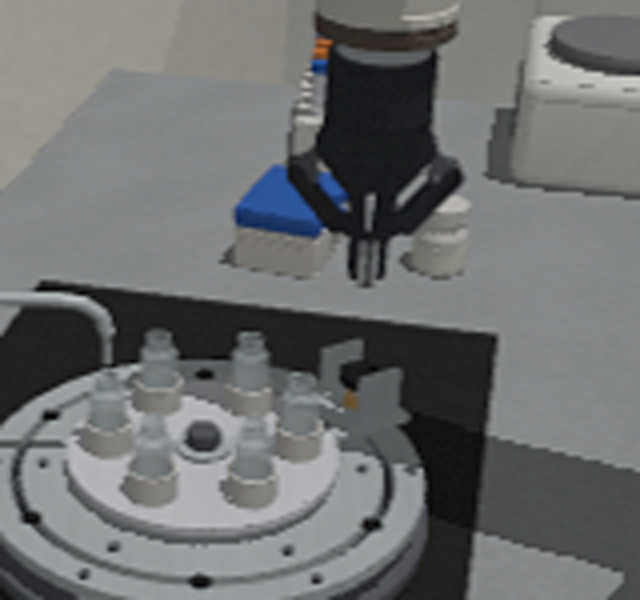

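The side view shows the shut fingers pointing down, tip at crop (367,283), right above the gap between the cheeks at (340,360) and (380,385). I check the tip by projection, then descend.

```bash
python3 - <<'E'
from h import *
s=dict(np.load('pics/side0.npz'))
print('tip proj',proj(s,[501,-47.3,130.7]),'seen',270+367/4,110+283/4)
E
python3 -m inch '{"offset":[[0,0,0.005],[0,0,0.01],[0,0,0.015],[0,0,0.02],[0,0,0.025],[0,0,0.029],[0,0,0.032],[0,0,0.032]],"turn":[[0,0,0],[0,0,0],[0,0,0],[0,0,0],[0,0,0],[0,0,0],[0,0,0],[0,0,0]]}'
python3 - <<'E'
from h import *
st()
s=snap('top','t2');a=cv2.resize(s['img'][190:290,280:400,::-1],None,fx=4,fy=4,interpolation=cv2.INTER_CUBIC)
s=snap('side','s2');b=cv2.resize(s['img'][150:250,310:410,::-1],None,fx=4,fy=4,interpolation=cv2.INTER_CUBIC)
cv2.imwrite('pics/x2.png',np.hstack([a[:400,:400],b]))
E
```

```text
tip proj [359.95255587 190.71088896] seen 361.75 180.75
time_s: 3.2
eef_pos: [501.0, -46.3, 118.4]
tcp_rot: [-1.971, -2.446, 0.0]
contact_force: [1.1, 0.0, 0.4]
finger_gap: 0.1
t 3.2 tcp [501.  -46.3 118.4] yang 12.3 tilt [-0. -0. -1.] F [1.1 0.  0.4] gap 0.1
```

View pics/x2.png

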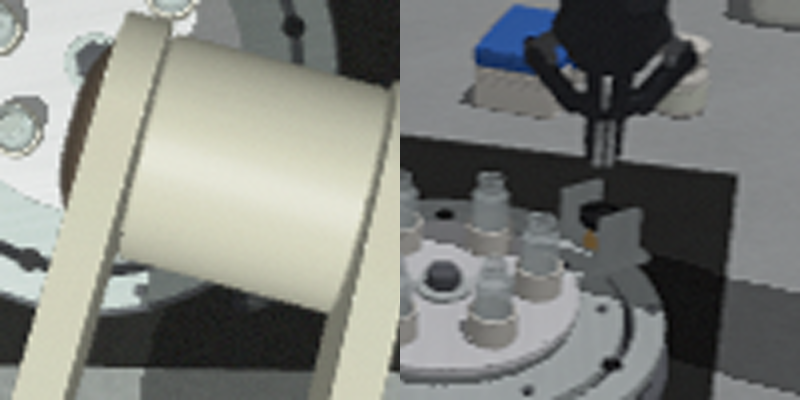

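The fingers appear about 10 px higher in the side view than projected, both here (tip crop (603,165)) and before. I check that against the start picture, where the open gripper is visible in both cameras.

Run:
```python
from h import *
a=dict(np.load('pics/side0.npz'));t=dict(np.load('pics/top0.npz'))
for w in(-57,0,57):
    p=np.array([256.1,514.6,209])+w*np.array([.446,.895,0]);print(w,'side',proj(a,p),'top',proj(t,p))
s2=dict(np.load('pics/s2.npz'));print(proj(s2,[501,-46.3,99.4]),proj(s2,[501,-46.3,129.4]))
A=cv2.resize(a['img'][260:360,430:530,::-1],None,fx=4,fy=4,interpolation=cv2.INTER_CUBIC)
B=cv2.resize(t['img'][300:400,20:120,::-1],None,fx=4,fy=4,interpolation=cv2.INTER_CUBIC)
cv2.imwrite('pics/x3.png',np.hstack([A,B]))
```

```text
-57 side [492.78730493 315.9290366 ] top [108.68938705 359.10577328]
0 side [480.25089273 338.6968635 ] top [ 87.03003241 346.87288702]
57 side [465.78779976 364.96380429] top [ 65.55815125 334.74588303]
[359.17274694 200.11334526] [359.87689234 191.2540523 ]
```

View pics/x3.png

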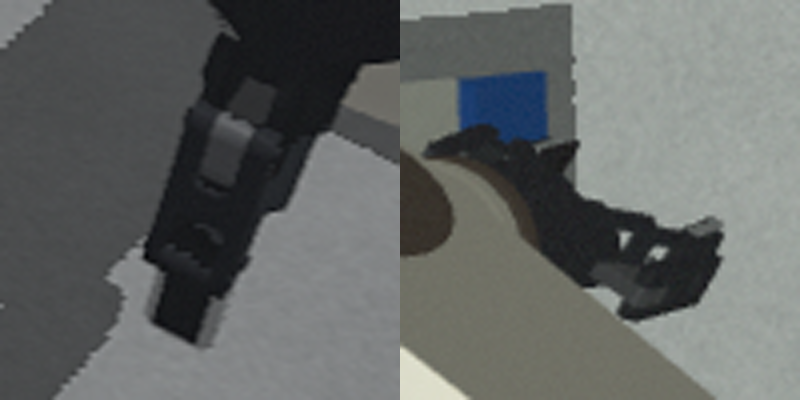

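Both start views also put the fingertips about 30 mm higher than the TCP reading implies: the side tip is seen at (475,345) against a projected (468,360). So I trust the image and the force rather than the 19 mm figure, and descend in steps.

```bash
python3 -m inch '{"offset":[[0,-0.0005,0.003],[0,-0.001,0.006],[0,-0.001,0.009],[0,-0.001,0.012],[0,-0.001,0.015],[0,-0.001,0.018],[0,-0.001,0.02],[0,-0.001,0.02]],"turn":[[0,0,0],[0,0,0],[0,0,0],[0,0,0],[0,0,0],[0,0,0],[0,0,0],[0,0,0]]}'
python3 - <<'E'
from h import *
st()
s=snap('side','s3');b=cv2.resize(s['img'][160:235,320:400,::-1],None,fx=8,fy=8,interpolation=cv2.INTER_CUBIC)
cv2.imwrite('pics/x4.png',b)
E
```

```text
time_s: 4.3
eef_pos: [500.0, -46.4, 98.4]
tcp_rot: [-1.971, -2.446, 0.0]
contact_force: [0.0, 0.0, 0.7]
finger_gap: 0.2
t 4.3 tcp [500.  -46.4  98.4] yang 12.3 tilt [-0. -0. -1.] F [0.  0.  0.7] gap 0.2
```

View pics/x4.png

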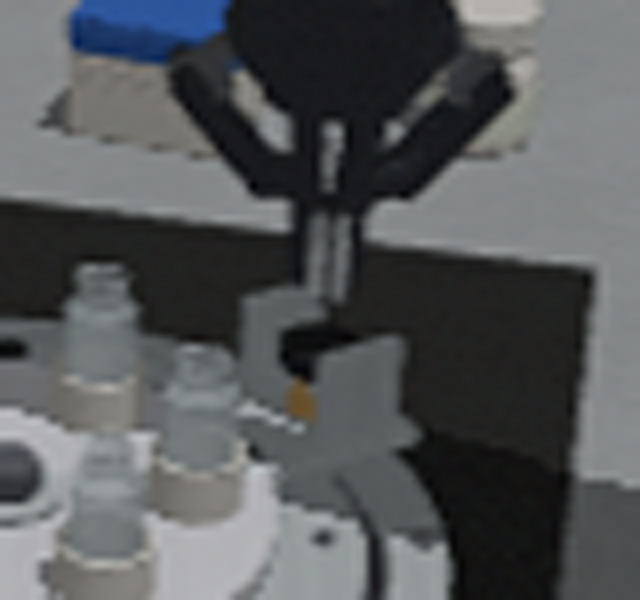

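The tip is at crop (325,302), centred above the button at about (322,350) and between the cheeks, with about 20 mm still to go. I continue in small steps, watching the force.

```bash
python3 -m inch '{"offset":[[0,0,0.002],[0,0,0.004],[0,0,0.006],[0,0,0.008],[0,0,0.01],[0,0,0.012],[0,0,0.014],[0,0,0.014]],"turn":[[0,0,0],[0,0,0],[0,0,0],[0,0,0],[0,0,0],[0,0,0],[0,0,0],[0,0,0]]}'
python3 - <<'E'
from h import *
for i in range(3): st()
s=snap('side','s4');b=cv2.resize(s['img'][160:235,320:400,::-1],None,fx=8,fy=8,interpolation=cv2.INTER_CUBIC)
cv2.imwrite('pics/x5.png',b)
E
```

```text
time_s: 5.35
eef_pos: [500.0, -46.4, 84.4]
tcp_rot: [-1.971, -2.446, 0.0]
contact_force: [1.1, 0.4, 0.1]
finger_gap: -0.1
t 5.35 tcp [500.  -46.4  84.4] yang 12.3 tilt [-0. -0. -1.] F [1.1 0.4 0.1] gap -0.1
t 5.35 tcp [500.  -46.4  84.4] yang 12.3 tilt [-0. -0. -1.] F [1.1 0.4 0.1] gap -0.1
t 5.35 tcp [500.  -46.4  84.4] yang 12.3 tilt [-0. -0. -1.] F [1.1 0.4 0.1] gap -0.1
```

View pics/x5.png

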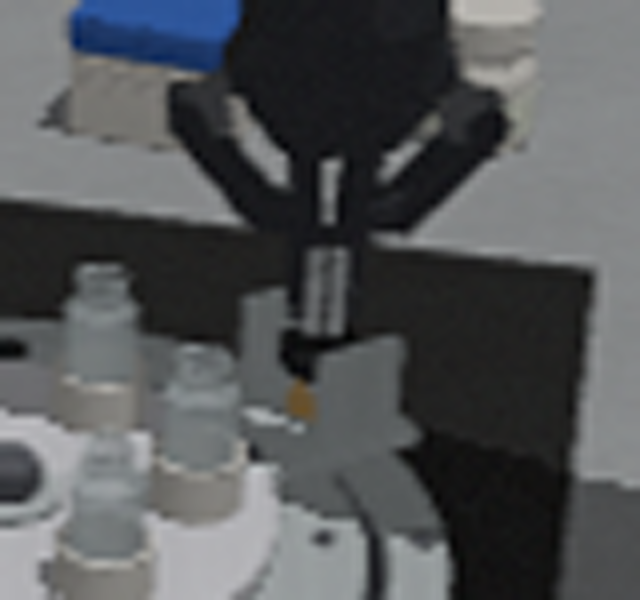

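The fingertip (crop (325,335)) is now between the cheeks, a few mm above the button. I'll go down on force alone.

```bash
python3 -m inch '{"offset":[[0,0,0.001],[0,0,0.002],[0,0,0.003],[0,0,0.004],[0,0,0.005],[0,0,0.006],[0,0,0.007],[0,0,0.007]],"turn":[[0,0,0],[0,0,0],[0,0,0],[0,0,0],[0,0,0],[0,0,0],[0,0,0],[0,0,0]]}'
python3 -m inch '{"offset":[[0,0,0.001],[0,0,0.002],[0,0,0.003],[0,0,0.004],[0,0,0.004],[0,0,0.004],[0,0,0.004],[0,0,0.004]],"turn":[[0,0,0],[0,0,0],[0,0,0],[0,0,0],[0,0,0],[0,0,0],[0,0,0],[0,0,0]]}'
```

```text
time_s: 6.4
eef_pos: [500.0, -46.5, 77.5]
tcp_rot: [-1.971, -2.446, 0.0]
contact_force: [0.3, -0.4, 0.0]
finger_gap: -0.3
time_s: 7.4
eef_pos: [500.1, -46.5, 73.6]
tcp_rot: [1.971, 2.446, -0.0]
contact_force: [0.6, -0.1, 2.5]
finger_gap: 0.1
```

```bash
python3 -m inch '{"offset":[[0,0,0.001],[0,0,0.002],[0,0,0.003],[0,0,0.004],[0,0,0.005],[0,0,0.006],[0,0,0.007],[0,0,0.007]],"turn":[[0,0,0],[0,0,0],[0,0,0],[0,0,0],[0,0,0],[0,0,0],[0,0,0],[0,0,0]]}'
python3 -m inch '{"offset":[[0,0,0.001],[0,0,0.002],[0,0,0.002],[0,0,0.002],[0,0,0.002],[0,0,0.002],[0,0,0.002],[0,0,0.002]],"turn":[[0,0,0],[0,0,0],[0,0,0],[0,0,0],[0,0,0],[0,0,0],[0,0,0],[0,0,0]]}'
```

```text
time_s: 8.4
eef_pos: [500.1, -46.4, 66.6]
tcp_rot: [1.971, 2.446, -0.0]
contact_force: [-0.6, 0.3, 3.7]
finger_gap: 0.1
time_s: 9.4
eef_pos: [500.4, -46.7, 65.2]
tcp_rot: [1.971, 2.445, 0.0]
contact_force: [-0.8, -1.0, 12.0]
finger_gap: -0.2
```

The plunger bottoms at TCP z ≈ 65.5, where the force rises past the 4 N of the spring. I ease off 0.8 mm and compute the arc offsets.

```bash
python3 -m inch '{"offset":[[0,0,-0.0008],[0,0,-0.0008],[0,0,-0.0008],[0,0,-0.0008],[0,0,-0.0008],[0,0,-0.0008],[0,0,-0.0008],[0,0,-0.0008]],"turn":[[0,0,0],[0,0,0],[0,0,0],[0,0,0],[0,0,0],[0,0,0],[0,0,0],[0,0,0]]}'
python3 - <<'E'
from h import *
o,M,p=st();d=p[:2]-C;r=np.hypot(*d);a=np.degrees(np.arctan2(d[1],d[0]));print(r,a)
def P(k,rr):
    t=np.radians(a-k);return np.array([*(C+rr*np.array([np.cos(t),np.sin(t)])),0])
for k0 in(0,16,32,48):
    print(k0,[list(((M.T@(P(k0+2*i,134.5)-P(k0,r if k0==0 else 134.5)))[:2]).round(1)) for i in range(1,9)])
E
```

```text
time_s: 10.4
eef_pos: [500.1, -46.5, 65.4]
tcp_rot: [1.972, 2.446, -0.0]
contact_force: [0.9, 0.1, 4.8]
finger_gap: -0.1
t 10.4 tcp [500.1 -46.5  65.4] yang 12.3 tilt [-0. -0. -1.] F [0.9 0.1 4.8] gap -0.1
134.13319318471233 -138.15115270549455
0 [[np.float64(3.9), np.float64(-2.6)], [np.float64(8.1), np.float64(-4.7)], [np.float64(12.4), np.float64(-6.6)], [np.float64(16.7), np.float64(-8.4)], [np.float64(21.1), np.float64(-10.1)], [np.float64(25.6), np.float64(-11.6)], [np.float64(30.1), np.float64(-12.9)], [np.float64(34.6), np.float64(-14.1)]]
16 [[np.float64(4.6), np.float64(-1.0)], [np.float64(9.2), np.float64(-1.9)], [np.float64(13.8), np.float64(-2.6)], [np.float64(18.5), np.float64(-3.1)], [np.float64(23.2), np.float64(-3.5)], [np.float64(27.9), np.float64(-3.7)], [np.float64(32.6), np.float64(-3.8)], [np.float64(37.3), np.float64(-3.6)]]
32 [[np.float64(4.7), np.float64(0.3)], [np.float64(9.4), np.float64(0.7)], [np.float64(14.0), np.float64(1.3)], [np.float64(18.6), np.float64(2.1)], [np.float64(23.2), np.float64(3.0)], [np.float64(27.8), np.float64(4.1)], [np.float64(32.3), np.float64(5.4)], [np.float64(36.8), np.float64(6.8)]]
48 [[np.float64(4.4), np.float64(1.6)], [np.float64(8.8), np.float64(3.3)], [np.float64(13.1), np.float64(5.1)], [np.float64(17.3), np.float64(7.2)], [np.float64(21.5), np.float64(9.3)], [np.float64(25.6), np.float64(11.6)], [np.float64(29.6), np.float64(14.1)], [np.float64(33.5), np.float64(16.7)]]
```

```bash
python3 -m inch '{"offset":[[0.0039,-0.0026,0],[0.0081,-0.0047,0],[0.0124,-0.0066,0],[0.0167,-0.0084,0],[0.0211,-0.0101,0],[0.0256,-0.0116,0],[0.0301,-0.0129,0],[0.0346,-0.0141,0]],"turn":[[0,0,0],[0,0,0],[0,0,0],[0,0,0],[0,0,0],[0,0,0],[0,0,0],[0,0,0]]}'
python3 - <<'E'
from h import *
st()
s=snap('side','s6');b=cv2.resize(s['img'][160:260,290:400,::-1],None,fx=5,fy=5,interpolation=cv2.INTER_CUBIC)
cv2.imwrite('pics/x6.png',b)
E
```

```text
time_s: 11.4
eef_pos: [478.8, -15.4, 65.4]
tcp_rot: [1.971, 2.446, -0.0]
contact_force: [1.0, -0.6, 3.6]
finger_gap: -0.3
t 11.4 tcp [478.8 -15.4  65.4] yang 12.3 tilt [-0. -0. -1.] F [ 1.  -0.6  3.6] gap -0.3
```

View pics/x6.png

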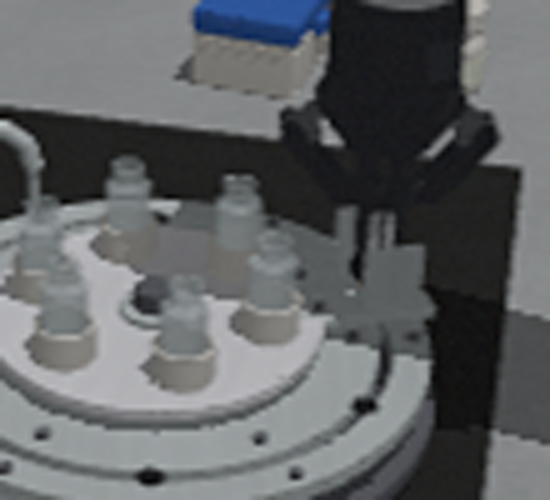

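The table is turning with the finger: the cheeks are now at crop (345,230) and (400,270), the vials stand, and the next hole is visible at (365,405). I continue.

```bash
python3 -m inch '{"offset":[[0.0046,-0.001,0],[0.0092,-0.0019,0],[0.0138,-0.0026,0],[0.0185,-0.0031,0],[0.0232,-0.0035,0],[0.0279,-0.0037,0],[0.0326,-0.0038,0],[0.0373,-0.0036,0]],"turn":[[0,0,0],[0,0,0],[0,0,0],[0,0,0],[0,0,0],[0,0,0],[0,0,0],[0,0,0]]}'
python3 -m inch '{"offset":[[0.0047,0.0003,0],[0.0094,0.0007,0],[0.014,0.0013,0],[0.0186,0.0021,0],[0.0232,0.003,0],[0.0278,0.0041,0],[0.0323,0.0054,0],[0.0368,0.0068,0]],"turn":[[0,0,0],[0,0,0],[0,0,0],[0,0,0],[0,0,0],[0,0,0],[0,0,0],[0,0,0]]}'
python3 - <<'E'
from h import *
o,M,p=st();d=p[:2]-C;print(np.hypot(*d),A0-(np.degrees(np.arctan2(d[1],d[0]))-360))
s=snap('side','s7');b=cv2.resize(s['img'][170:270,290:400,::-1],None,fx=5,fy=5,interpolation=cv2.INTER_CUBIC)
t=snap('top','t7');a=cv2.resize(t['img'][170:270,240:350,::-1],None,fx=5,fy=5,interpolation=cv2.INTER_CUBIC)
cv2.imwrite('pics/x7.png',cv2.resize(np.hstack([a,b]),None,fx=.72,fy=.72,interpolation=cv2.INTER_AREA))
E
```

```text
time_s: 12.45
eef_pos: [467.4, 20.4, 65.4]
tcp_rot: [1.971, 2.446, -0.0]
contact_force: [-0.1, -1.0, 4.5]
finger_gap: -0.1
time_s: 13.45
eef_pos: [466.4, 57.8, 65.4]
tcp_rot: [1.971, 2.446, -0.0]
contact_force: [0.4, -0.8, 4.0]
finger_gap: -0.3
t 13.45 tcp [466.4  57.8  65.4] yang 12.3 tilt [-0. -0. -1.] F [ 0.4 -0.8  4. ] gap -0.3
134.4264666651821 48.505811239633914
```

View pics/x7.png

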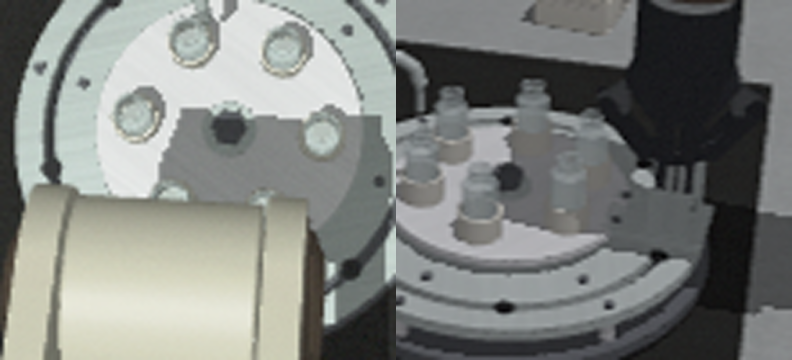

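The vials all stand. The next hole shows at crop right (658,256), just ahead of the arm. I get the table's angle from the cups in the top view before and now.

Run:
```python
from h import *
s=dict(np.load('pics/top0.npz'));t=dict(np.load('pics/t7.npz'))
f=lambda s,u,v:(lambda d:(np.hypot(*d).round(1),np.degrees(np.arctan2(d[1],d[0])).round(1)))(ray(s,u,v,105)[:2]-np.array([601.4,43]))
print([f(s,230+x/4,135+y/4) for x,y in[(274,180),(372,213),(396,312),(316,383),(216,348),(196,247)]])
print([f(t,240+x/3.6,170+y/3.6) for x,y in[(193,41),(288,48),(322,134),(138,116)]])
```

```text
[(np.float64(61.6), np.float64(10.9)), (np.float64(65.2), np.float64(-52.3)), (np.float64(71.7), np.float64(-109.2)), (np.float64(71.7), np.float64(-165.6)), (np.float64(66.7), np.float64(136.3)), (np.float64(62.7), np.float64(74.9))]
[(np.float64(61.6), np.float64(23.0)), (np.float64(68.3), np.float64(-39.8)), (np.float64(69.2), np.float64(-97.3)), (np.float64(61.9), np.float64(88.0))]
```

Run:
```python
from h import *
o,M,p=st();d=p[:2]-C;a=np.degrees(np.arctan2(d[1],d[0]));r=np.hypot(*d)
def P(k):
    t=np.radians(a-k);return np.array([*(C+r*np.array([np.cos(t),np.sin(t)])),0])
for k0,ks in((0,[1.5,3,4.5,6,7.5,9]),(9,[.5,1,1.5,2,2.5,3,3.5,4])):print([list(map(float,(M.T@(P(k0+k)-P(k0)))[:2].round(1))) for k in ks])
```

```text
t 13.55 tcp [466.4  57.9  65.4] yang 12.3 tilt [-0.  0. -1.] F [0.2 0.  3.7] gap 0.4
[[3.3, 1.2], [6.6, 2.4], [9.9, 3.8], [13.1, 5.2], [16.3, 6.7], [19.4, 8.3]]
[[1.0, 0.5], [2.1, 1.1], [3.1, 1.7], [4.1, 2.3], [5.1, 2.8], [6.1, 3.4], [7.2, 4.0], [8.2, 4.6]]
```

```bash
python3 -m inch '{"offset":[[0.0033,0.0012,0],[0.0066,0.0024,0],[0.0099,0.0038,0],[0.0131,0.0052,0],[0.0163,0.0067,0],[0.0194,0.0083,0],[0.0194,0.0083,-0.002],[0.0194,0.0083,-0.005]],"turn":[[0,0,0],[0,0,0],[0,0,0],[0,0,0],[0,0,0],[0,0,0],[0,0,0],[0,0,0]]}'
python3 -m inch '{"offset":[[0,0,0],[0,0,0],[0,0,0],[0,0,0],[0.001,0.0005,0],[0.001,0.0005,0],[0.001,0.0005,0],[0.001,0.0005,0]],"turn":[[0,0,0],[0,0,0],[0,0,0],[0,0,0],[0,0,0],[0,0,0],[0,0,0],[0,0,0]]}'
```

```text
time_s: 14.55
eef_pos: [470.1, 78.2, 70.3]
tcp_rot: [-1.971, -2.446, 0.001]
contact_force: [-0.5, -0.1, -0.0]
finger_gap: -0.2
time_s: 15.55
eef_pos: [470.6, 79.3, 70.4]
tcp_rot: [1.972, 2.446, -0.0]
contact_force: [-0.5, -0.5, 0.6]
finger_gap: -0.0
```

```bash
python3 -m inch '{"offset":[[0.0007,0.0004,0],[0.0014,0.0008,0],[0.0021,0.0012,0],[0.0028,0.0016,0],[0.0035,0.002,0],[0.0042,0.0024,0],[0.005,0.0028,0],[0.005,0.0028,0]],"turn":[[0,0,0],[0,0,0],[0,0,0],[0,0,0],[0,0,0],[0,0,0],[0,0,0],[0,0,0]]}'
```

```text
time_s: 16.55
eef_pos: [472.3, 84.8, 70.4]
tcp_rot: [1.971, 2.446, 0.0]
contact_force: [-0.0, -1.1, 0.9]
finger_gap: 0.1
```

```bash
python3 -m inch '{"offset":[[0.0006,0.0004,0],[0.0012,0.0008,0],[0.0018,0.0011,0],[0.0024,0.0015,0],[0.003,0.0018,0],[0.003,0.0018,0],[0.003,0.0018,0],[0.003,0.0018,0]],"turn":[[0,0,0],[0,0,0],[0,0,0],[0,0,0],[0,0,0],[0,0,0],[0,0,0],[0,0,0]]}'
```

```text
time_s: 17.55
eef_pos: [473.4, 88.1, 70.4]
tcp_rot: [-1.971, -2.446, 0.0]
contact_force: [1.0, 0.3, -0.6]
finger_gap: 0.3
```

```bash
python3 -m inch '{"offset":[[0.0006,0.0004,0],[0.0012,0.0008,0],[0.0018,0.0012,0],[0.0024,0.0016,0],[0.003,0.002,0],[0.003,0.002,0],[0.003,0.002,0],[0.003,0.002,0]],"turn":[[0,0,0],[0,0,0],[0,0,0],[0,0,0],[0,0,0],[0,0,0],[0,0,0],[0,0,0]]}'
python3 - <<'E'
from h import *
st()
s=snap('side','s8');t=snap('top','t8')
b=cv2.resize(s['img'][185:265,310:390,::-1],None,fx=5,fy=5,interpolation=cv2.INTER_CUBIC)
a=cv2.resize(t['img'][175:255,255:335,::-1],None,fx=5,fy=5,interpolation=cv2.INTER_CUBIC)
cv2.imwrite('pics/x8.png',np.hstack([a,b]))
E
```

```text
time_s: 18.55
eef_pos: [474.7, 91.4, 70.4]
tcp_rot: [1.971, 2.446, -0.0]
contact_force: [0.1, 0.6, 2.0]
finger_gap: -0.4
t 18.55 tcp [474.7  91.4  70.4] yang 12.3 tilt [ 0. -0. -1.] F [0.1 0.6 2. ] gap -0.4
```

View pics/x8.png

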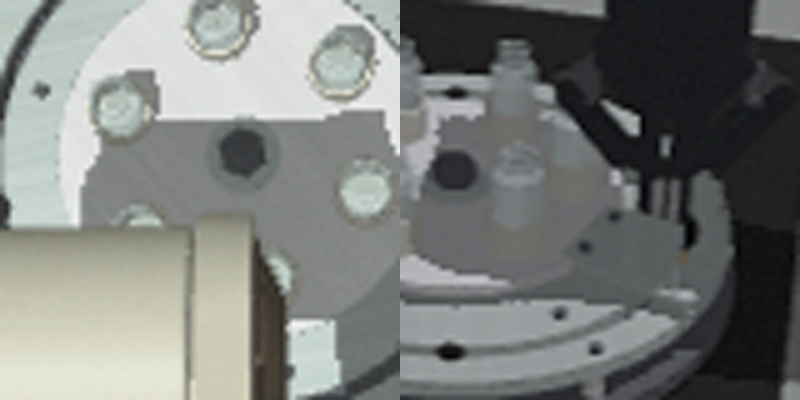

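The cups now sit within a pixel of the original slots (e.g. (299.4,179.4) against (298.6,180)), and Fz has jumped to about 2 N, so the plunger seems to have sprung into the hole. I check by raising 3 mm.

```bash
python3 -m inch '{"offset":[[0,0,0],[0,0,0],[0,0,-0.001],[0,0,-0.002],[0,0,-0.003],[0,0,-0.003],[0,0,-0.003],[0,0,-0.003]],"turn":[[0,0,0],[0,0,0],[0,0,0],[0,0,0],[0,0,0],[0,0,0],[0,0,0],[0,0,0]]}'
python3 - <<'E'
from h import *
F=[]
for i in range(4): vision.snapshot('top'); F.append(get_obs()['contact_force'])
print(np.round(F,1))
s=dict(np.load('pics/top0.npz'));t=dict(np.load('pics/t8.npz'))
f=lambda s,u,v:(lambda d:np.degrees(np.arctan2(d[1],d[0])).round(1))(ray(s,u,v,105)[:2]-np.array([601.4,43]))
print([f(s,230+x/4,135+y/4) for x,y in[(274,180),(372,213),(396,312),(196,247)]])
print([f(t,255+x/5,175+y/5) for x,y in[(222,22),(342,62),(365,188),(122,106)]])
E
```

```text
time_s: 19.65
eef_pos: [474.7, 91.4, 73.4]
tcp_rot: [1.971, 2.446, -0.0]
contact_force: [1.2, 0.1, 2.6]
finger_gap: 0.1
[[ 0.6  0.4  2.2]
 [ 0.4  0.1  3.3]
 [ 0.5 -0.1  2.5]
 [ 1.5 -0.2  1.7]]
[np.float64(10.9), np.float64(-52.3), np.float64(-109.2), np.float64(74.9)]
[np.float64(8.6), np.float64(-51.3), np.float64(-109.2), np.float64(73.4)]
```

The button followed the finger up (≈2.4 N sustained), so the table is locked. I lift straight up and clear.

```bash
python3 -m inch '{"offset":[[-0.0005,-0.0003,-0.001],[-0.001,-0.0006,-0.002],[-0.001,-0.0006,-0.004],[-0.001,-0.0006,-0.007],[-0.001,-0.0006,-0.012],[-0.001,-0.0006,-0.018],[-0.001,-0.0006,-0.026],[-0.001,-0.0006,-0.034]],"turn":[[0,0,0],[0,0,0],[0,0,0],[0,0,0],[0,0,0],[0,0,0],[0,0,0],[0,0,0]]}'
python3 -m inch '{"offset":[[0,0,-0.01],[0,0,-0.02],[0,0,-0.04],[0,0,-0.06],[0,-0.03,-0.07],[0,-0.07,-0.07],[0,-0.11,-0.07],[0,-0.14,-0.07]],"turn":[[0,0,0],[0,0,0],[0,0,0],[0,0,0],[0,0,0],[0,0,0],[0,0,0],[0,0,0]]}'
python3 - <<'E'
from h import *
st()
s=snap('side','s9');t=snap('top','t9')
b=cv2.resize(s['img'][165:265,260:400,::-1],None,fx=4,fy=4,interpolation=cv2.INTER_CUBIC)[:,:]
a=cv2.resize(t['img'][140:280,235:375,::-1],None,fx=400/140,fy=400/140,interpolation=cv2.INTER_CUBIC)
cv2.imwrite('pics/x9.png',np.hstack([a,b[:,160:]]))
E
```

```text
time_s: 20.85
eef_pos: [474.4, 90.3, 108.1]
tcp_rot: [1.971, 2.446, 0.0]
contact_force: [-0.6, 0.4, 0.4]
finger_gap: -0.1
time_s: 21.85
eef_pos: [336.2, 60.4, 177.8]
tcp_rot: [1.971, 2.446, 0.0]
contact_force: [-0.5, -0.5, -0.0]
finger_gap: -0.1
t 21.85 tcp [336.2  60.4 177.8] yang 12.3 tilt [ 0.001 -0.    -1.   ] F [-0.5 -0.5 -0. ] gap -0.1
```

The picture limit is reached, so I check numerically: button position and height in both views, and the bystanders by image difference.

Run:
```python
from h import *
t=dict(np.load('pics/t9.npz'));s=dict(np.load('pics/s9.npz'));t0=dict(np.load('pics/top0.npz'));s0=dict(np.load('pics/side0.npz'))
def blob(s,c,r,th):
    g=cv2.cvtColor(s['img'],cv2.COLOR_RGB2GRAY);x,y=np.round(c).astype(int);m=np.zeros_like(g);m[y-r:y+r,x-r:x+r]=g[y-r:y+r,x-r:x+r]<th
    n,l,S,cc=cv2.connectedComponentsWithStats(m);return [(cc[i].round(1).tolist(),S[i].tolist()) for i in range(1,n) if S[i,4]>8]
th=np.radians(162.2);bt=np.array([*(np.array([601.4,43])+134.5*np.array([np.cos(th),np.sin(th)])),93])
b0=[503.1,-48.3,93]
for th_ in (45,70):
  print('top0',proj(t0,b0),blob(t0,proj(t0,b0),10,th_));print('top9',proj(t,bt),blob(t,proj(t,bt),10,th_))
  print('side0',proj(s0,b0),blob(s0,proj(s0,b0),9,th_));print('side9',proj(s,bt),blob(s,proj(s,bt),9,th_))
# bystanders + vials: colour diffs
d=np.abs(t['img'].astype(int)-t0['img']).max(2)
for n,(x0,y0,x1,y1) in dict(bottle=(138,172,185,212),tipbox=(455,178,518,226),jar=(470,243,505,274),pink=(183,140,212,232)).items():print(n,(d[y0:y1,x0:x1]>40).sum())
print('cup slots diff px',(d[170:240,265:345]>40).sum())
```

```text
top0 [337.85898085 242.87399279] []
top9 [285.51702971 253.82552724] [([288.7, 255.3], [286, 250, 6, 11, 43])]
side0 [358.41952299 201.56644495] [([358.8, 198.1], [349, 193, 18, 15, 123])]
side9 [362.74831995 226.50987446] [([364.9, 227.2], [359, 225, 11, 8, 44])]
top0 [337.85898085 242.87399279] [([337.7, 243.5], [333, 238, 11, 12, 90])]
top9 [285.51702971 253.82552724] [([286.8, 254.6], [281, 249, 12, 12, 88])]
side0 [358.41952299 201.56644495] [([358.6, 198.4], [349, 193, 18, 15, 138])]
side9 [362.74831995 226.50987446] [([364.9, 226.9], [359, 224, 11, 9, 53])]
bottle 0
tipbox 0
jar 0
pink 0
cup slots diff px 143
```

Run:
```python
from h import *
t=vision.snapshot('top');c=np.array([601.4,43])
for z in(93,83):
    for n,u,v in(('start',337.7,243.5),('end',286.8,254.6)):
        d=ray(t,u,v,z)[:2]-c;print(z,n,np.hypot(*d).round(1),(np.degrees(np.arctan2(d[1],d[0]))%360).round(1))
# vial mouths/cups: compare start/end white-cup image positions by phase correlation on disc
t0=dict(np.load('pics/top0.npz'));g=lambda s:cv2.cvtColor(s['img'],cv2.COLOR_RGB2GRAY)
for x,y in[(298,180),(323,188),(329,213),(309,231),(284,222),(279,197)]:
    T=g(t0)[y-8:y+8,x-8:x+8];r=cv2.matchTemplate(g(t)[y-12:y+12,x-12:x+12],T,cv2.TM_CCOEFF_NORMED);_,m,_,l=cv2.minMaxLoc(r);print((x,y),round(m,2),l[0]-4,l[1]-4)
print(get_obs()['contact_force'])
```

```text
93 start 135.1 222.3
93 end 135.3 163.8
83 start 134.9 222.5
83 end 135.3 163.4
(298, 180) 0.95 0 0
(323, 188) 0.93 0 0
(329, 213) 0.94 0 0
(309, 231) 0.9 0 0
(284, 222) 0.92 0 0
(279, 197) 0.94 0 0
[0.76856126 0.5370584  0.13970159]
```

Run:
```python
from h import *
t=vision.snapshot('top');t0=dict(np.load('pics/top0.npz'));s=vision.snapshot('side')
g=lambda s:cv2.cvtColor(s['img'],cv2.COLOR_RGB2GRAY)
m=np.zeros((400,640),np.uint8);cv2.circle(m,(304,205),36,255,-1);cv2.circle(m,(304,205),14,0,-1)
cc,W=cv2.findTransformECC(g(t0),g(t),np.eye(2,3,dtype=np.float32),cv2.MOTION_EUCLIDEAN,(3,200,1e-7),m,3)
print('cup rotation vs 60deg slot (deg, image)',cc,np.degrees(np.arctan2(W[1,0],W[0,0])),W@[304,205,1]-[304,205])
for th in(35,45,55,70,85):
    x,y=285,254;G=g(t)[y-10:y+10,x-10:x+10];n,l,S,c=cv2.connectedComponentsWithStats((G<th).astype(np.uint8))
    if n>1:
        i=1+S[1:,4].argmax();print(th,S[i],c[i]+[x-10,y-10])
# side: column profile of the button
x,y=363,226
print(g(s)[214:240,354:376])
for z in(93,83):print(z,[proj(s,[472.5+dx,81.5+dy,z]).round(1).tolist() for dx,dy in((0,0),(16,0),(-16,0),(0,16),(0,-16))])
```

```text
cup rotation vs 60deg slot (deg, image) 0.9630546394726817 -0.46480066 [ 0.07648232 -0.10126618]
35 [11  8  6  7 17] [288.41176471 255.58823529]
45 [11  5  6 12 49] [288.57142857 254.87755102]
55 [10  5  8 12 53] [288.54716981 254.75471698]
70 [ 6  5 12 12 87] [286.75862069 254.56321839]
85 [  6   4  12  13 116] [286.47413793 254.0862069 ]
[[155 138  78  45  23  28  54  79  89  87  89  90  80  52  30  30  33  33
   33  33  31  33]
 [156 141  70   7  10   8  11  58  90  89  88  89  91  80  49  29  31  32
   34  33  33  34]
 [137  87  82  57  30  37  47  67  89  88  88  88  90  90  79  50  29  32
   33  33  31  33]
 [137  83  88  90  90  91  87  87  87  87  88  87  89  89  91  78  50  29
   31  33  32  32]
 [ 87  85  88  90  90  91  89  86  89  94  90  88  87  88  89  90  80  50
   28  31  33  32]
 [ 83  87  88  90  89  90  88  78  75  93  93  94  93  89  87  87  88  76
   39  31  31  32]
 [ 90  86  88  89  89  90  89  86  87  94  91  92  92  91  91  92  93  84
   60  33  29  33]
 [ 92  87  88  89  89  88  89  86  88  93  93  92  93  89  89  92  91  94
   93  84  52  31]
 [101  86  88 
[... 1128 characters left out ...]
 94  95  97  97  96 104 105  85  92  93  92  93
   90  89  90  93]
 [ 91  95  96  94  94  94  94  95  96  98  95 104 109  90  89  90  91  90
   89  90  92  94]
 [ 91  95  96  95  95  94  94  95  96  97  95 100 106  93  85  83  83  84
   86  89  92  86]
 [ 92  95  95  95  94  93  93  94  96  96  94 104 124 146 157 157 155 155
  158 141  85  69]
 [ 94  94  94  93  94  94  94  93  94  95  94 106 139 159 157 157 157 157
  158 138  83  66]
 [ 90  97 103  94  92  92  93  95  93  94  95 114 144 158 156 157 158 160
  147  97  66  52]]
93 [[363.2, 226.0], [357.3, 225.2], [369.1, 226.8], [362.4, 229.2], [363.9, 222.9]]
83 [[362.9, 229.1], [357.0, 228.3], [368.8, 229.9], [362.2, 232.4], [363.6, 226.0]]
```

Cup rotation is within 0.5° of the slot, and the button's far edge in the side view (row ~224.5) matches the plunger being up. I hand it in.

```bash
python3 -c "
from h import *
st();print(job.finish_job())"
```

```text
t 22.1 tcp [338.   60.6 177.9] yang 12.3 tilt [ 0.001 -0.    -1.   ] F [-0.3 -0.1  0.8] gap 0.1
the job is handed in; nothing more can be done
None
```

The table was indexed one hole clockwise and I handed the job in at about 22 s; no verdict is reported. With the gripper shut, I pressed the plunger to its stop (12 N at most) and carried the arm about 57° with it pressed. I then eased up 5 mm and pushed gently on the cheek until the plunger sprang into the next hole. Last, I lifted off and moved clear.

**Checks that agreed:**
- **Plunger up:** the button followed the finger upward with a steady force of about 2.4 N. Its edge in the side view fits the raised height.
- **Table angle:** the cups sit within 0.5° of the 60° positions.
- **Vials:** all six still match their starting appearance in the top view, with no shift.
- **Bystanders and robot:** no change in the image around the bottle, tip box, jar or pink/blue vials. The arm is clear, with no contact force.

**Checks that disagreed or were missed:**
- **Button angle:** the dark-blob estimate gave only 58.5° of turn. I put that down to shading by the cheeks.
- **Fingertip height:** the fingertips appeared about 30 mm higher in the images than the stated 19 mm offset implies, so I found the height by touch.
- **Last close-up:** the final picture could not be viewed because the 12-picture limit was reached, so the end checks are numerical only.

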